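Complete the beaker row and hold the pipette ready over it

ROBOT

A 7-joint arm with a two-finger parallel gripper is mounted at the origin on a cart in front of the work surface, level with it; the furniture and walls round the work are solid. World frame = base frame: x ahead of the robot, y to its left, z up, the work surface at z = 0. Lengths are in m, angles in rad, forces in N, time in s.
With the tool pointing down it reaches from about 0.425 to 0.925 m from the base axis. Payload 6.8 kg.
Tool frame: the origin (TCP) lies at the very end of the fingers, on their centre line; the grasp point (between the pads) lies 19 mm behind it; z points along the fingers, y is the line along which they close (so a half turn about z gives the same grasp; the last joint's range is limited). The gripper opens to 85 mm and grips with 20 to 120 N. Pads are 22 mm wide; open, the fingers measure 114 mm over their backs; the gripper's body (76 mm by 85 mm) begins 54 mm behind the grasp point. The pads swing forward as they close: fully open they stand 13 mm farther back than shut.
Start: joints at [-1.349, 0.477, 0.022, 1.555, -0.011, 1.109, -0.083], TCP at [0.219, 0.639, 0.231] pointing down, gripper open.
Joint ranges: [-2.96, 2.96], [-0.34, 2.1], [-1.41, 1.46], [0.24, 2.44], [-1.37, 4.51], [0.17, 1.92], [-2.96, 2.96]. Speed limits (rad/s): [2.39, 2.39, 3.14, 3.14, 3.14, 3.14, 3.14].

INTERFACE

Orientations are given as a unit quaternion [w, x, y, z].
In Python, from station import readout, viewer, bot gives the robot as it stands. The module is installed in compiled form; this text tells all that it offers.
- The arm moves only by the shell command python3 -m handwheel 'ROWS' [FORCE]. ROWS is JSON, a list of rows, each a list of 3 entries, a list of its own where there are three numbers: the shift along the tool's x, y, z in mm, then the turn, a rotation vector about the tool's x, y, z in degrees, then the gripper command: -1 is fully open, 1 is shut, values between are in proportion. In form: [[[x, y, z], [ax, ay, az], grip], ...]. A call has 1 to 20 rows; each row is the pose to reach, as a shift and turn from the pose commanded when the call began, along the tool's axes at that moment; what a row does not reach only later rows make up. A row lasts 1/12 s, in which the tool goes at most 41.7 mm and 7.16 degrees, less where a joint would pass 70% of its speed; a pose out of reach is approached as far as the arm can. A call with a gripper value outside its range is refused whole. The fingers move at their own pace and stop on an object; FORCE is the grip in N (left out, the last holds). Time passes only in rows, so rows that repeat a pose let the fingers close. It gives the time, the measured TCP pose, the force and the opening at its end, in the units of the state.
- readout.get_obs(): the state, without advancing time (a new reading comes with each control period).
- viewer.read_camera(name): name is "scene" or "top" or "wrist"; returns a dict with "frame" (384x512x3 uint8, red, green, blue), "fx", "fy", "cx", "cy" (pixels), "rvec" (rotation vector, rad) and "tvec" (3), from world to camera coordinates, as OpenCV has them; the wrist camera has in their place "tool_from_camera" (4x4, takes a point from camera to tool coordinates, whose origin is the TCP and whose axes are the flange's). Camera axes: x right, y down, z forward; pixel columns grow to the right and rows downward; lengths in m; the calibration is good to about 2 mm. A picture is of the moment at which its call begins: read the wrist's pose just before it. There is no depth.
- bot.hand_in(): hands the job in, once; it reports no verdict.
Trained networks look in a picture, given as the dict that the camera call returned (one of the last four; its "shot" number tells which), for a name from the list of things; names that differ only in an ending like _2 or _b are one class to them, and where a whole thing is asked for, a point or a joint stands for the part that bears it (a point fixed in the world has none). Each returns a list of dicts, best first, with "score" (0 to 1); they miss things now and then, are a little off and sometimes report something else, mostly with a low value. They report only what shows in the picture. A call takes as long as a camera call.
- viewer.search_frame(picture, target): "rect" ([centre column, centre row, width, height] in pixels, round what is visible of it).
- viewer.outline_of(picture, target): "mask" (384x512 bool, what is visible of it) and "rect" ([centre column, centre row, width, height] in pixels, round what is visible of it).
The state is a dict: "t": time; "q": joint angles; "joint_vel": joint speeds; "joint_torque": joint torques, N m; "eef_pos": TCP position; "tool_rot": TCP orientation; "contact_force": force on the tool from outside, world axes, zero at the start; "torque": the same for the moment, N m; "gripper_width": opening from 0.0 (shut) to 1.0 (fully open).
Only numpy, scipy, OpenCV 4.12 (cv2) and the standard library are available. Lean on these libraries where they do the work, as an engineer would, in place of code of your own. Each camera call takes 0.05 s, during which the arm holds its last target. There are 200 camera calls.

TASK

Get ready to dispense: take the stray glass beaker that stands on the open bench just to the right of the blue beaker rack, stand it upright in the rack's empty middle seat and let go of it, so that the three beakers stand in one row. Then draw the micropipette out of its sloping stand, turn it upright with its nozzle pointing straight down, and hold it still over the middle of that beaker, the nozzle about two centimetres above the rim and not touching the glass. Leave the other two beakers standing in their seats, and finish while still holding the pipette there in the gripper.

Things in the scene. Friction and masses are not known exactly. Their poses are not given: they have to be found in the camera images.
- stray_beaker: small clear glass beaker, 45 mm across (44 mm where it is gripped), 57 mm tall, open at the top, wall 2 mm, 60 g. Origin: centre of its underside; z up along its axis. Stands upright on the open bench to the right of the rack (a farther one at the back right is not meant).
- beaker_left: small clear glass beaker, 45 mm across (44 mm where it is gripped), 57 mm tall, open at the top, wall 2 mm, 60 g. Origin: centre of its underside; z up along its axis. Already stands in the rack's left seat.
- beaker_right: small clear glass beaker, 45 mm across (44 mm where it is gripped), 57 mm tall, open at the top, wall 2 mm, 60 g. Origin: centre of its underside; z up along its axis. Already stands in the rack's right seat.
- beaker_rack: fixed blue block, 70 (x) x 200 (y) x 22 (z) mm, with three round flat-bottomed seats in a row along y, 62 mm apart, each 49 mm across and 12 mm deep (floor 10 mm above the bench). Origin: centre of the underside; z up. A seated beaker's rim is 67 mm above the bench.
- empty_seat (a point): centre of the floor of the empty middle seat, 10 mm above the bench.
- left_seat (a point): centre of the floor of the seat on the rack's +y side, 10 mm above the bench.
- right_seat (a point): centre of the floor of the seat on the rack's -y side, 10 mm above the bench.
- micropipette: white hand pipette, blue plunger, 218 mm, 90 g, nozzle first in the stand's middle bay. +y runs along it from plunger to nozzle. In mm: solid square body x -12 to 12, z 0 to 25, y -81 to 109 (nozzle end); fixed plunger y -81 to -109. Origin on its lower face (axis at x 0, z 12.5); z points to its upper side as it lies. Starts with y > 15 inside the bay. Grip across x near y = -25.
- nozzle (a point): the pipette's nozzle end, on its axis.
- pipette_stand: fixed white stand, blue cheeks, grey base 125 (x) x 135 (y) mm, 100 mm tall; three square bays side by side along x, 31 mm apart, outer two empty. Each is 28 x 28 mm inside, 94 mm deep and slopes 40 degrees from level: its mouth opens along (0, -0.766, 0.643) in the stand's frame; draw the pipette 100 mm that way. Origin: foot centre, on the bench.
- bay_end (a point): centre line of the middle bay at its closed deep end; the nozzle rests here at the start.

How it is judged:
By the outcome, as a careful person would: the job done as asked, in the order asked, and still so for the second after the job is handed in, while the arm keeps its last pose, push and grip.
It also fails if it takes over 51 s, if anything falls off the work surface, if the arm or the gripper's body presses on something with over 40 N, if the wrist force passes 120 N, or if a joint passes its speed limit or range.

## Working session

There is one attempt and no reset: what is moved stays moved. The work goes in short steps, Python scripts to look and compute and a shell command to move; the robot and the scene stay as the last step left them, time stands still between calls to the robot, and variables do not carry over. Pictures are saved under pics/ and viewed, on a budget of 10 in all, crops included, one or two more only if the job needs it, and the job is handed in when it is done.

```bash
mkdir -p pics
cat > h.py <<'E'
import numpy as np, cv2
from scipy.spatial.transform import Rotation as R
from station import readout, viewer, bot
def save(n,im): cv2.imwrite('pics/'+n+'.png',cv2.cvtColor(im,cv2.COLOR_RGB2BGR))
def tool():
    o=readout.get_obs(); q=o['tool_rot']
    T=np.eye(4); T[:3,:3]=R.from_quat([q[1],q[2],q[3],q[0]]).as_matrix(); T[:3,3]=o['eef_pos']; return T,o
def cam(name):
    T,o=tool(); p=viewer.read_camera(name)
    if name=='wrist': C=T@np.array(p['tool_from_camera'])   # world from camera
    else:
        C=np.eye(4); r=cv2.Rodrigues(np.array(p['rvec'],float))[0]; C[:3,:3]=r.T; C[:3,3]=-r.T@np.array(p['tvec']).ravel()
    return p,C
def ray(p,C,u,v): return C[:3,3], C[:3,:3]@np.array([(u-p['cx'])/p['fx'],(v-p['cy'])/p['fy'],1])
def atz(p,C,u,v,z):
    o,d=ray(p,C,u,v); return o+d*(z-o[2])/d[2]
def proj(p,C,X):
    c=(np.atleast_2d(X)-C[:3,3])@C[:3,:3]; return np.c_[c[:,0]/c[:,2]*p['fx']+p['cx'],c[:,1]/c[:,2]*p['fy']+p['cy']]
E
python3 - <<'E'
from h import *
T,o=tool(); print(T.round(3),o['t'],o['gripper_width'])
ims=[]
for n in ['scene','top']:
    p,C=cam(n); print(n,C.round(3),p['fx'])
    ims.append(p['frame'])
    for t in ['stray_beaker','beaker_rack','micropipette','pipette_stand']:
        for d in viewer.outline_of(p,t)[:4]: print(t,round(d['score'],2),np.round(d['rect']), atz(p,C,*d['rect'][:2],0.03).round(3))
for n,i in zip(['s0','t0'],ims): save(n,cv2.resize(i,(768,576)))
E
```

```text
[[-0.946  0.324 -0.     0.218]
 [ 0.324  0.946 -0.002  0.638]
 [-0.    -0.002 -1.     0.23 ]
 [ 0.     0.     0.     1.   ]] 0.0 0.9972874335577913
scene [[ 0.829 -0.325  0.455 -0.065]
 [-0.558 -0.502  0.661 -0.854]
 [ 0.014 -0.802 -0.598  0.838]
 [ 0.     0.     0.     1.   ]] 425.021140306752
stray_beaker 0.62 [225. 158.  14.   7.] [0.59  0.264 0.03 ]
beaker_rack 0.67 [268. 230.  63.  44.] [ 0.495 -0.134  0.03 ]
micropipette 0.57 [221. 157.  15.  12.] [0.586 0.279 0.03 ]
pipette_stand 0.82 [217. 173.  43.  33.] [0.52  0.197 0.03 ]
top [[ 0.012 -0.994  0.113  0.392]
 [-1.    -0.013 -0.013 -0.008]
 [ 0.014 -0.112 -0.994  1.139]
 [ 0.     0.     0.     1.   ]] 371.55258002000687
stray_beaker 0.75 [199. 192.  34.  10.] [0.521 0.151 0.03 ]
stray_beaker 0.48 [358. 213.  26.  12.] [ 0.466 -0.327  0.03 ]
beaker_rack 0.72 [283. 199.  66.  36.] [ 0.505 -0.102  0.03 ]
micropipette 0.83 [198. 190.  37.  11.] [0.53  0.153 0.03 ]
micropipette 0.74 [359. 213.  24.  13.] [ 0.466 -0.331  0.03 ]
pipette_stand 0.74 [181. 190.  50.  50.] [0.529 0.204 0.03 ]
```

View pics/s0.png

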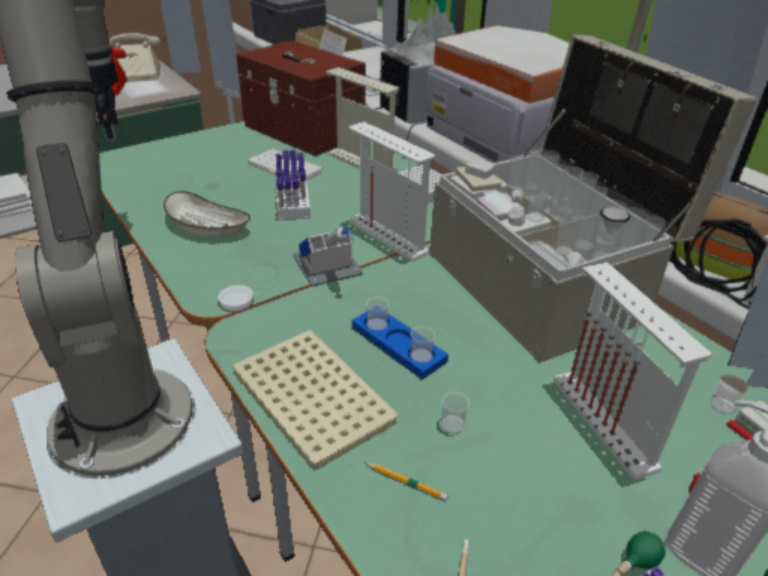

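View pics/t0.png

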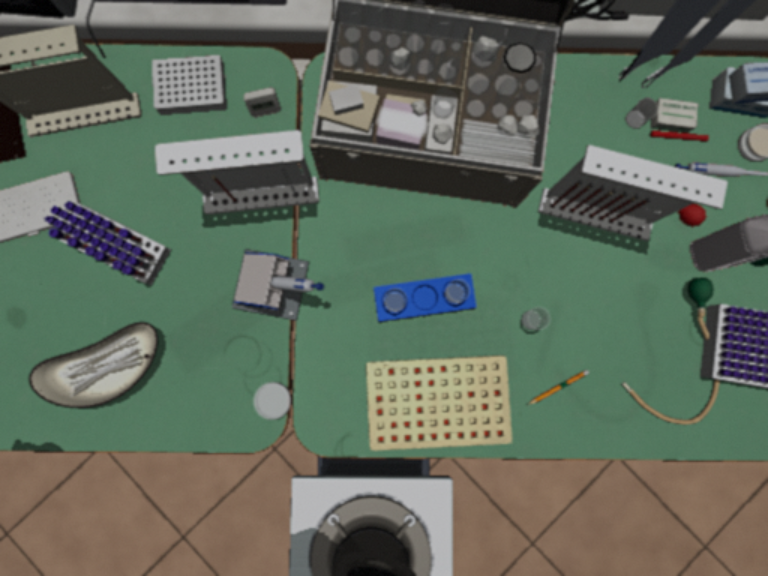

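The scene shows the stray beaker at (453,413), the rack at (400,342) and the stand at (327,255), all in 768-px scale. In the top view they are at (535,320), (425,297) and (272,283). The plunger points right, towards world −y. Next I fit coarse poses.

Run:
```python
from h import *
P={}
for n in ['scene','top']:
    p,C=cam(n); P[n]=(p,C)
    for t in ['beaker_rack','beaker_left','beaker_right','pipette_stand','micropipette']:
        for d in viewer.outline_of(p,t)[:3]:
            c=cv2.findContours(d['mask'].astype('uint8'),0,2)[0]; b=cv2.boxPoints(cv2.minAreaRect(max(c,key=len)))
            print(n,t,round(d['score'],2),[atz(p,C,u,v,.022)[:2].round(3).tolist() for u,v in b] if t in('beaker_rack','pipette_stand') else (b.round(0).tolist(),atz(p,C,*d['rect'][:2],.04).round(3)))
p,C=P['top']; print('stray top',atz(p,C,357,213,.028)); 
pl,mid=(320/1.5,289/1.5),(277/1.5,283/1.5)
print('plunger top',atz(p,C,*pl,.13),'body at mouth',atz(p,C,*mid,.085))
p,C=P['scene']; print('stray scene',atz(p,C,302,275,.028))
p,C=P['top']; u,v=175,195-10
save('c1',np.hstack([cv2.resize(P['top'][0]['frame'][155:225,140:240],(400,280),interpolation=2),cv2.resize(P['scene'][0]['frame'][140:196,190:270],(400,280),interpolation=2)]))
```

```text
scene beaker_rack 0.87 [[0.438, -0.023], [0.527, 0.037], [0.563, -0.199], [0.481, -0.241]]
scene beaker_left 0.72 ([[292.0, 287.0], [296.0, 260.0], [313.0, 262.0], [310.0, 289.0]], array([ 0.463, -0.325,  0.04 ]))
scene beaker_left 0.71 ([[244.0, 198.0], [258.0, 198.0], [258.0, 219.0], [244.0, 219.0]], array([ 0.501, -0.033,  0.04 ]))
scene beaker_right 0.56 ([[275.0, 218.0], [288.0, 218.0], [288.0, 240.0], [275.0, 240.0]], array([ 0.521, -0.169,  0.04 ]))
scene pipette_stand 0.6 [[0.498, 0.325], [0.651, 0.304], [0.564, 0.117], [0.429, 0.142]]
scene micropipette 0.42 ([[217.0, 161.0], [228.0, 150.0], [233.0, 155.0], [222.0, 166.0]], array([0.58, 0.26, 0.04]))
top beaker_rack 0.78 [[0.528, 0.002], [0.56, -0.198], [0.489, -0.208], [0.457, -0.009]]
top beaker_left 0.71 ([[257.0, 193.0], [270.0, 193.0], [270.0, 206.0], [257.0, 206.0]], array([ 0.499, -0.044,  0.04 ]))
top beaker_left 0.63 ([[154.0, 205.0], [163.0, 164.0], [207.0, 174.0], [198.0, 215.0]], array([0.526, 0.2  , 0.04 ]))
top beaker_right 0.76 ([[294.0, 195.0], [306.0, 183.0], [316.0, 193.0], [304.0, 205.0]], array([ 0.52 , -0.167,  0.04 ]))
top pipette_stand 0.89 [[0.481, 0.284], [0.606, 0.263], [0.58, 0.131], [0.456, 0.153]]
top pipette_stand 0.4 [[0.529, 0.001], [0.56, -0.201], [0.486, -0.211], [0.455, -0.011]]
top micropipette 0.64 ([[181.0, 192.0], [181.0, 184.0], [214.0, 186.0], [214.0, 194.0]], array([0.525, 0.147, 0.04 ]))
stray top [ 0.46550423 -0.32557576  0.028     ]
plunger top [0.5093379  0.09617098 0.13      ] body at mouth [0.52495559 0.18271001 0.085     ]
stray scene [ 0.46783996 -0.31732744  0.028     ]
```

View pics/c1.png

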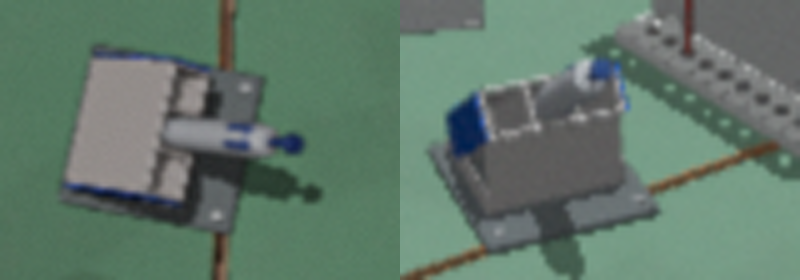

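Coarse poses from these images:
- **Rack:** centre about (0.509, −0.104), yaw about +9°.
- **Stand:** yaw about −10.8°, with the plunger at about (0.51, 0.10).
- **Stray beaker:** about (0.466, −0.325).

I'll move via a look above the stand.

```bash
cat >> h.py <<'E'
def down(az): # tool down, tool y at azimuth az (deg)
    a=np.radians(az); y=np.array([np.cos(a),np.sin(a),0]); z=np.array([0,0,-1.]); return np.c_[np.cross(y,z),y,z]
def rel(pos,Rt,T=None):
    if T is None: T=tool()[0]
    d=T[:3,:3].T@(np.array(pos)-T[:3,3])*1e3; r=R.from_matrix(T[:3,:3].T@Rt).as_rotvec(degrees=True)
    print('rel',d.round(1).tolist(),r.round(1).tolist(),'rows>=',round(max(np.linalg.norm(d)/41.7,np.linalg.norm(r)/7.16),1)); return d,r
E
python3 - <<'E'
from h import *
rel([.50,.16,.30],down(-10.8)); rel([.49,-.10,.30],down(9)); 
T,o=tool(); p,C=cam('wrist'); print(np.array(p['tool_from_camera']).round(3),p['fx'])
E
```

```text
rel [-421.3, -361.7, -68.7] [0.0, -0.0, 81.9] rows>= 13.4
rel [-496.0, -610.9, -68.7] [0.0, -0.0, 62.1] rows>= 18.9
[[ 0.001 -0.955 -0.295  0.075]
 [ 1.     0.     0.001 -0.   ]
 [-0.001 -0.295  0.955 -0.143]
 [ 0.     0.     0.     1.   ]] 267.2190460908916
```

```bash
python3 -m handwheel '[[[-420,-362,-69],[0,0,82],-1],[[-420,-362,-69],[0,0,82],-1],[[-420,-362,-69],[0,0,82],-1],[[-420,-362,-69],[0,0,82],-1],[[-420,-362,-69],[0,0,82],-1],[[-420,-362,-69],[0,0,82],-1],[[-420,-362,-69],[0,0,82],-1],[[-420,-362,-69],[0,0,82],-1],[[-420,-362,-69],[0,0,82],-1],[[-420,-362,-69],[0,0,82],-1],[[-420,-362,-69],[0,0,82],-1],[[-420,-362,-69],[0,0,82],-1],[[-420,-362,-69],[0,0,82],-1],[[-420,-362,-69],[0,0,82],-1],[[-420,-362,-69],[0,0,82],-1],[[-420,-362,-69],[0,0,82],-1]]'
python3 - <<'E'
from h import *
T,o=tool(); print(T.round(3),o['q'],o['t'])
p,C=cam('wrist'); np.savez('w1',C=C,K=[p['fx'],p['fy'],p['cx'],p['cy']])
for t in ['micropipette','pipette_stand','nozzle']:
    for d in viewer.outline_of(p,t)[:2]:
        c=cv2.findContours(d['mask'].astype('uint8'),0,2)[0]; b=cv2.boxPoints(cv2.minAreaRect(max(c,key=len))); print(t,d['score'],b.round(1).tolist())
# predicted axis: plunger end and mouth
print(proj(p,C,[[.509,.096,.15],[.525,.183,.085]]))
save('w1',cv2.resize(p['frame'],(768,576)))
rel([.49,-.10,.30],down(9))
E
```

```text
t: 2.48
eef_pos: [0.4991, 0.1593, 0.3005]
tool_rot: [-0.0, 0.772, 0.636, 0.0]
contact_force: [0.5, 0.8, -0.2]
gripper_width: 0.997
[[ 0.192  0.981  0.     0.499]
 [ 0.981 -0.192  0.001  0.159]
 [ 0.001  0.    -1.     0.301]
 [ 0.     0.     0.     1.   ]] [-0.88172669  0.16703964  0.52163308  1.85581287 -0.09159259  1.14165007
 -0.52079654] 2.4833
micropipette 0.82 [[260.29998779296875, 136.1999969482422], [280.70001220703125, 135.60000610351562], [283.29998779296875, 233.8000030517578], [263.0, 234.3000030517578]]
pipette_stand 0.97 [[225.8000030517578, 72.69999694824219], [307.8999938964844, 69.80000305175781], [311.1000061035156, 159.6999969482422], [229.0, 162.60000610351562]]
nozzle 0.78 [[261.0, 136.0], [282.0, 136.0], [282.0, 234.0], [261.0, 234.0]]
[[270.25573707 226.47578645]
 [267.73455723 145.19690075]]
rel [-258.6, 40.9, -0.1] [-0.0, -0.0, -19.7] rows>= 6.3
```

View pics/w1.png

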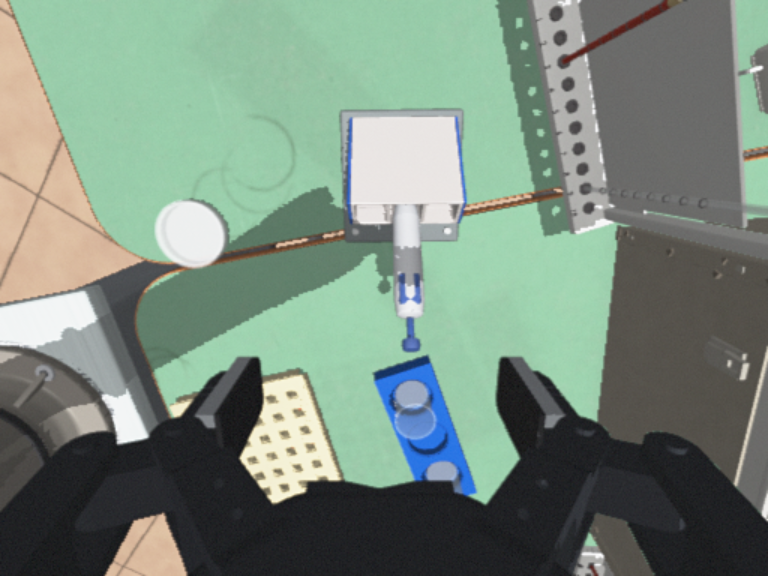

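The wrist view shows the stand squarely aligned with the image: base (342–463, 109–240), pipette axis from (405,210) to the plunger cap at (411,345). I'll triangulate the cap and fit the stand, then go on to the rack.

```bash
python3 - <<'E'
from h import *
w=np.load('w1.npz'); K=w['K']; pw=dict(fx=K[0],fy=K[1],cx=K[2],cy=K[3]); Cw=w['C']
c=[atz(pw,Cw,u/1.5,v/1.5,.006) for u,v in [(342,110),(463,109),(458,240),(346,240)]]; print(np.round(c,3).tolist(), np.mean(c,0).round(4))
ps,Cs=cam('scene'); pt,Ct=cam('top')
obs=[(pw,Cw,411/1.5,344/1.5),(pt,Ct,212.75,190.75),(ps,Cs,230.4,154)]
from scipy.optimize import least_squares
f=lambda X:np.concatenate([proj(p,C,X)[0]-[u,v] for p,C,u,v in obs])
r=least_squares(f,[.51,.1,.15]); print('cap',r.x.round(4),r.fun.round(1))
# slide: cap on the axis at y=-105; body end; predict pixels of axis for check
a=np.radians(-11); m=np.array([.766*np.sin(a),-.766*np.cos(a),.643]); nz=r.x-m*.214; print('mouthdir',m.round(3),'bay_end',nz.round(4),'grip',(r.x-m*.080).round(4))
print(proj(pw,Cw,[r.x-m*.024,r.x-m*.12])*1.5)
E
python3 -m handwheel '[[[-259,41,0],[0,0,-20],-1],[[-259,41,0],[0,0,-20],-1],[[-259,41,0],[0,0,-20],-1],[[-259,41,0],[0,0,-20],-1],[[-259,41,0],[0,0,-20],-1],[[-259,41,0],[0,0,-20],-1],[[-259,41,0],[0,0,-20],-1],[[-259,41,0],[0,0,-20],-1],[[-259,41,0],[0,0,-20],-1]]'
python3 - <<'E'
from h import *
T,o=tool(); print(T.round(3),o['q'].round(2),o['t'])
p,C=cam('wrist'); np.savez('w2',C=C,K=[p['fx'],p['fy'],p['cx'],p['cy']])
for t in ['stray_beaker','beaker_rack','empty_seat']:
    for d in viewer.outline_of(p,t)[:3]:
        c=cv2.findContours(d['mask'].astype('uint8'),0,2)[0]; b=cv2.boxPoints(cv2.minAreaRect(max(c,key=len))); print(t,d['score'],b.round(1).tolist(),atz(p,C,*b.mean(0),.022))
save('w2',cv2.resize(p['frame'],(768,576)))
rel([.466,-.325,.20],down(9))
E
```

```text
[[0.487, 0.29, 0.006], [0.607, 0.267, 0.006], [0.584, 0.136, 0.006], [0.463, 0.16, 0.006]] [0.5355 0.2133 0.006 ]
cap [0.5125 0.0957 0.1591] [-0.2  0.1 -0.3 -0.6  0.1  0.2]
mouthdir [-0.146 -0.752  0.643] bay_end [0.5438 0.2566 0.0215] grip [0.5242 0.1559 0.1077]
[[409.69725172 314.89349216]
 [406.40030788 213.00217211]]
t: 3.53
eef_pos: [0.4899, -0.1022, 0.3003]
tool_rot: [-0.0, 0.649, 0.76, 0.0]
contact_force: [-0.9, 0.5, 0.0]
gripper_width: 0.997
[[-0.157  0.988  0.     0.49 ]
 [ 0.988  0.157  0.    -0.102]
 [ 0.     0.    -1.     0.3  ]
 [ 0.     0.     0.     1.   ]] [-0.53  0.12  0.68  1.91 -0.09  1.13  0.34] 3.5333
stray_beaker 0.72 [[206.0, 258.0], [233.0, 258.0], [233.0, 296.0], [206.0, 296.0]] [ 0.46526693 -0.32925421  0.022     ]
beaker_rack 0.86 [[238.8000030517578, 216.8000030517578], [243.10000610351562, 90.9000015258789], [289.6000061035156, 92.5], [285.29998779296875, 218.39999389648438]] [ 0.50793126 -0.09450928  0.022     ]
empty_seat 0.8 [[243.0, 93.0], [289.0, 93.0], [289.0, 217.0], [243.0, 217.0]] [ 0.51083486 -0.0945645   0.022     ]
rel [-218.1, -60.2, 100.0] [-0.0, -0.0, 0.3] rows>= 5.9
```

View pics/w2.png

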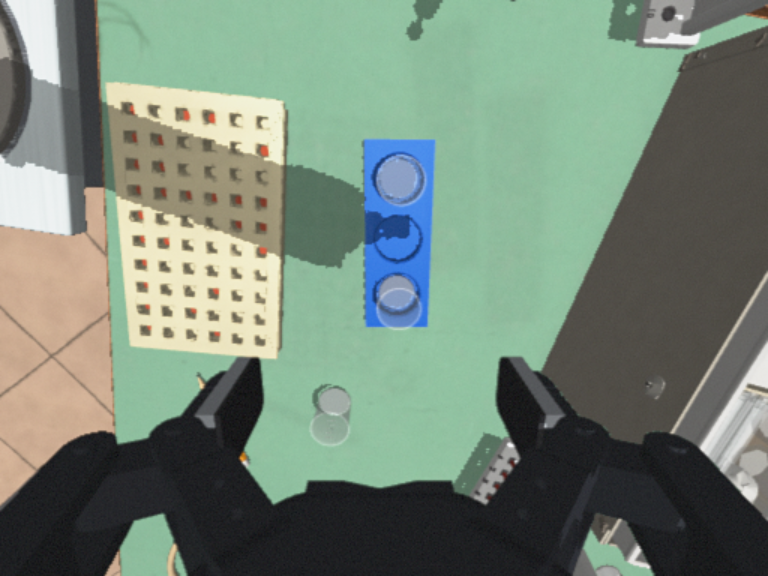

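The rack corners are (363,140), (435,140), (428,326) and (366,326), with the empty seat ring centred at (398,238). The stray beaker's base is at (334,401) and its rim at (330,428).

Run:
```python
from h import *
w=np.load('w2.npz'); K=w['K']; p=dict(fx=K[0],fy=K[1],cx=K[2],cy=K[3]); C=w['C']
g=lambda u,v,z:atz(p,C,u/1.5,v/1.5,z).round(4)
c=np.array([g(u,v,.022) for u,v in [(363,140),(435,140),(428,326),(366,326)]]); print(c.tolist(),c.mean(0))
e=(c[0]+c[1]-c[2]-c[3])/2; print('len',np.linalg.norm(e),'yaw',np.degrees(np.arctan2(-e[0],e[1])))
print('seat ring',g(398,238,.022)); print('stray base',g(334,401,0.002),'rim',g(330,428,.057))
print('rims L,R',g(400,181,.067),g(398,308,.067))
b=g(330,428,.057)*.5+g(334,401,.002)*.5; rel([b[0],b[1],.12],down(9.2))
```

```text
[[0.4599, -0.0095, 0.022], [0.5302, 0.0017, 0.022], [0.5617, -0.1945, 0.022], [0.4922, -0.2055, 0.022]] [ 0.511   -0.10195  0.022  ]
len 0.19867767866572228 yaw 9.23949324151291
seat ring [ 0.5108 -0.1005  0.022 ]
stray base [ 0.468  -0.3215  0.002 ] rim [ 0.4692 -0.3204  0.057 ]
rims L,R [ 0.5002 -0.041   0.067 ] [ 0.5194 -0.1624  0.067 ]
rel [-214.6, -57.0, 180.0] [-0.0, -0.0, 0.1] rows>= 6.9
```

```bash
python3 -m handwheel '[[[-215,-57,180],[0,0,0],-1],[[-215,-57,180],[0,0,0],-1],[[-215,-57,180],[0,0,0],-1],[[-215,-57,180],[0,0,0],-1],[[-215,-57,180],[0,0,0],-1],[[-215,-57,180],[0,0,0],-1],[[-215,-57,180],[0,0,0],-1],[[-215,-57,180],[0,0,0],-1],[[-215,-57,180],[0,0,0],-1],[[-215,-57,180],[0,0,0],-1]]'
python3 - <<'E'
from h import *
T,o=tool(); print(T[:3,3].round(4))
p,C=cam('wrist'); 
print(proj(p,C,[[.4685,-.321,0],[.4685,-.321,.057]])*1.5)
save('w3',cv2.resize(p['frame'],(768,576)))
rel([.4685,-.321,.019],down(9.2))
E
```

```text
t: 4.57
eef_pos: [0.4686, -0.322, 0.1202]
tool_rot: [-0.0, 0.648, 0.762, 0.0]
contact_force: [1.1, 0.3, 0.7]
gripper_width: 0.997
[ 0.4686 -0.322   0.1202]
[[378.18986399 276.00938119]
 [378.06135334 304.15461601]]
rel [0.6, -0.6, 101.7] [0.1, -0.0, 0.1] rows>= 2.4
```

View pics/w3.png

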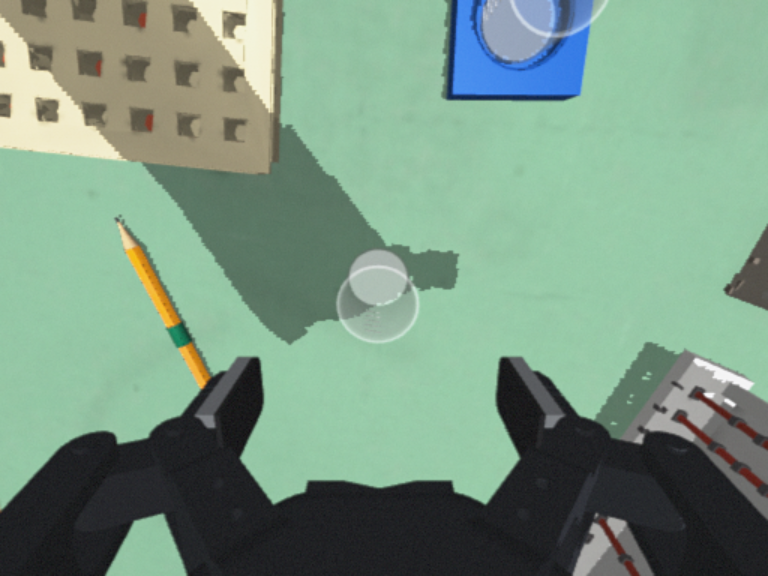

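The base at (378,277) and rim at (378,304) match the prediction, so I descend, grip and lift.

```bash
python3 -m handwheel '[[[0,0,30],[0,0,0],-1],[[0,0,60],[0,0,0],-1],[[0,0,85],[0,0,0],-1],[[0,0,101],[0,0,0],-1],[[0,0,101],[0,0,0],-1],[[0,0,101],[0,0,0],-1],[[0,0,101],[0,0,0],1],[[0,0,101],[0,0,0],1],[[0,0,101],[0,0,0],1],[[0,0,101],[0,0,0],1],[[0,0,101],[0,0,0],1],[[0,0,101],[0,0,0],1],[[0,0,101],[0,0,0],1],[[0,0,101],[0,0,0],1],[[0,0,101],[0,0,0],1],[[0,0,101],[0,0,0],1]]' 25
python3 - <<'E'
from h import *
T,o=tool(); print(o['gripper_width'])
rel([.5110,-.1015,.12],down(9.2));
E
```

```text
t: 5.95
eef_pos: [0.4686, -0.3237, 0.0205]
tool_rot: [0.001, 0.649, 0.761, 0.0]
contact_force: [-1.3, 1.1, 7.4]
gripper_width: 0.509
0.5092610475998477
rel [212.6, 77.2, -99.5] [0.1, 0.0, -0.1] rows>= 5.9
```

```bash
python3 -m handwheel '[[[0,0,-25],[0,0,0],1],[[0,0,-60],[0,0,0],1],[[0,0,-100],[0,0,0],1],[[35,12,-100],[0,0,0],1],[[70,25,-100],[0,0,0],1],[[105,38,-100],[0,0,0],1],[[140,51,-100],[0,0,0],1],[[175,64,-100],[0,0,0],1],[[200,74,-100],[0,0,0],1],[[213,77,-100],[0,0,0],1],[[213,77,-100],[0,0,0],1],[[213,77,-100],[0,0,0],1],[[213,77,-100],[0,0,0],1]]'
python3 - <<'E'
from h import *
T,o=tool(); print(T[:3,3].round(4),o['gripper_width'],o['q'].round(2))
p,C=cam('wrist'); 
# expected rim/base if beaker axis at TCP, bottom 19-20 mm below TCP
for dx in (0,.003):
    X=T[:3,3]+dx*T[:3,0]; print(dx,(proj(p,C,[X+[0,0,-.019],X+[0,0,.038]])*1.5).round(1).tolist())
print('seat',(proj(p,C,[[.511,-.102,.022],[.511,-.102,.01]])*1.5).round(1).tolist())
save('w4',cv2.resize(p['frame'],(768,576)))
rel([.5110,-.102,.031],down(9.2))
E
```

```text
t: 7.03
eef_pos: [0.5099, -0.1019, 0.1196]
tool_rot: [0.0, 0.649, 0.761, -0.0]
contact_force: [0.1, -0.3, -0.5]
gripper_width: 0.511
[ 0.5099 -0.1019  0.1196] 0.5109459751315594 [-0.44  0.43  0.66  2.06 -0.38  0.77  0.6 ]
0 [[377.8, 339.9], [377.4, 418.9]]
0.003 [[377.8, 333.6], [377.4, 410.4]]
seat [[379.8, 287.4], [379.7, 282.0]]
rel [0.1, 1.2, 88.6] [0.0, 0.0, -0.2] rows>= 2.1
```

View pics/w4.png

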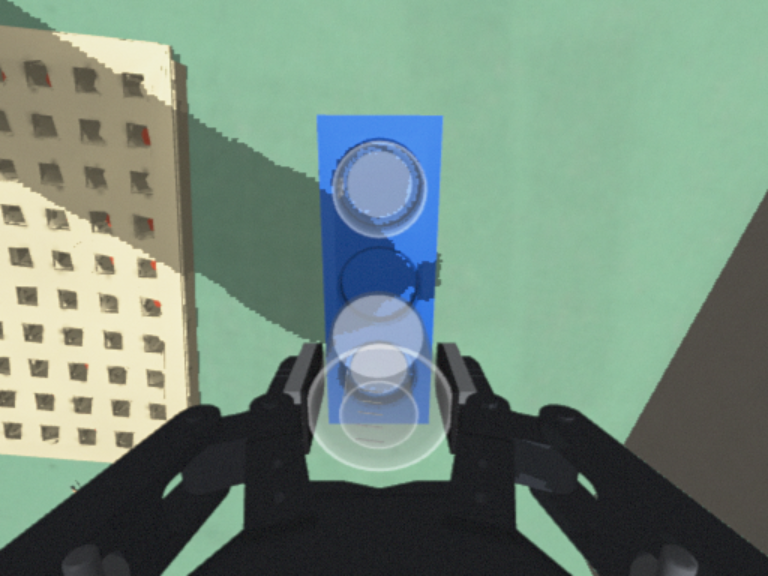

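The held beaker's base is at (378,338) and its rim at (379,408), about 2.5 mm toward tool +x. The empty seat is at about (379,286), so I correct for that and lower it in.

```bash
python3 -m handwheel '[[[-1,1.2,25],[0,0,0],1],[[-1.8,1.2,50],[0,0,0],1],[[-1.8,1.2,65],[0,0,0],1],[[-1.8,1.2,72],[0,0,0],1],[[-1.8,1.2,76],[0,0,0],1],[[-1.8,1.2,80],[0,0,0],1],[[-1.8,1.2,80],[0,0,0],1],[[-1.8,1.2,80],[0,0,0],1]]'
python3 - <<'E'
from h import *
T,o=tool(); print(T[:3,3].round(4),o['gripper_width'])
p,C=cam('wrist'); save('w5',cv2.resize(p['frame'],(768,576)))
E
```

```text
t: 7.75
eef_pos: [0.512, -0.1027, 0.0399]
tool_rot: [0.0, 0.649, 0.761, 0.0]
contact_force: [0.2, -0.8, -1.1]
gripper_width: 0.515
[ 0.512  -0.1027  0.0399] 0.5147554192657192
```

View pics/w5.png

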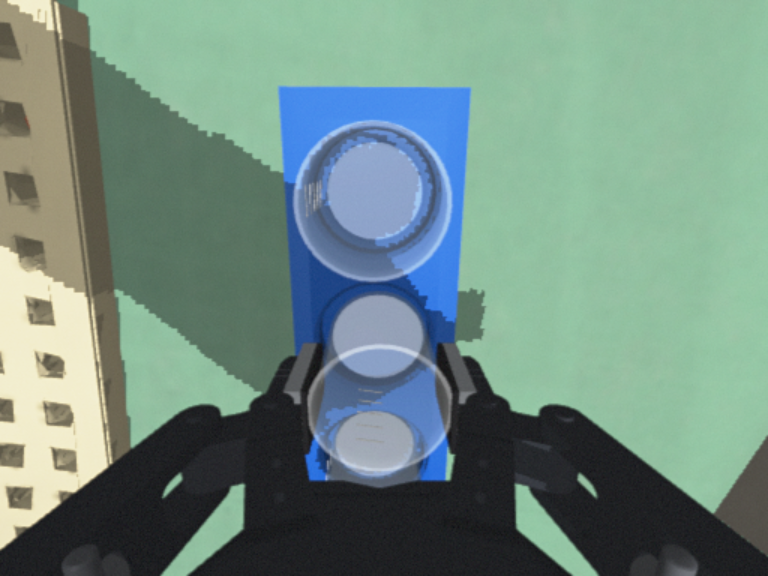

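The base is just entering the seat without force: disc at (378,336), seat centre about (376,335). I shift −1.2 mm in tool y, lower it and release.

```bash
python3 -m handwheel '[[[0,-1.2,0],[0,0,0],1],[[0,-1.2,4],[0,0,0],1],[[0,-1.2,7],[0,0,0],1],[[0,-1.2,9],[0,0,0],1],[[0,-1.2,9],[0,0,0],1],[[0,-1.2,9],[0,0,0],1]]'; python3 -c "
from h import *
print(tool()[1]['gripper_width'])"
```

```text
t: 8.3
eef_pos: [0.5101, -0.1025, 0.0304]
tool_rot: [-0.0, 0.649, 0.761, 0.0]
contact_force: [-1.6, -0.0, 6.4]
gripper_width: 0.512
0.5116888064327607
```

```bash
python3 -m handwheel '[[[0,0,-1],[0,0,0],-1],[[0,0,-1],[0,0,0],-1],[[0,0,-1],[0,0,0],-1],[[0,0,-1],[0,0,0],-1],[[0,0,-1],[0,0,0],-1],[[0,0,-1],[0,0,0],-1],[[0,0,-1],[0,0,0],-1],[[0,0,-1],[0,0,0],-1],[[0,0,-20],[0,0,0],-1],[[0,0,-50],[0,0,0],-1],[[0,0,-90],[0,0,0],-1],[[0,0,-130],[0,0,0],-1],[[0,0,-170],[0,0,0],-1],[[0,0,-210],[0,0,0],-1],[[0,0,-210],[0,0,0],-1],[[0,0,-210],[0,0,0],-1]]'
python3 - <<'E'
from h import *
T,o=tool(); print(T[:3,3].round(4),o['gripper_width'])
p,C=cam('wrist'); save('w6',cv2.resize(p['frame'],(768,576)))
print('mid base/rim, rim L R',(proj(p,C,[[.511,-.102,.012],[.511,-.102,.067],[.501,-.0408,.067],[.521,-.163,.067]])*1.5).round(0).tolist())
rel([.515,.12,.24],down(-11)); rel([.5242,.1559,.1077-.012],down(-11))
E
```

```text
t: 9.63
eef_pos: [0.5118, -0.1026, 0.2425]
tool_rot: [0.002, 0.649, 0.761, 0.002]
contact_force: [-0.5, 0.4, -0.9]
gripper_width: 1.0
[ 0.5118 -0.1026  0.2425] 0.999791856339256
mid base/rim, rim L R [[376.0, 245.0], [376.0, 258.0], [376.0, 179.0], [377.0, 328.0]]
rel [218.7, 39.7, 0.9] [0.1, -0.1, 20.1] rows>= 5.3
rel [252.6, 54.2, 145.3] [0.1, -0.1, 20.1] rows>= 7.1
```

View pics/w6.png

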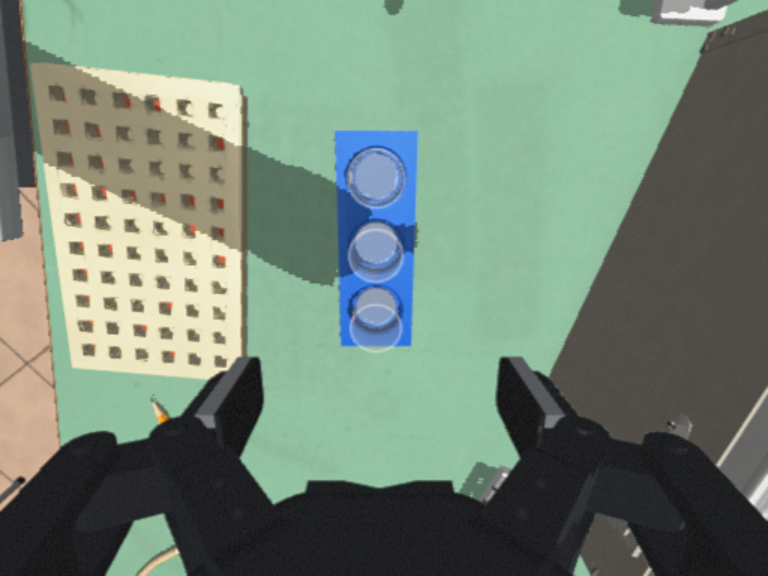

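The middle beaker stands seated in the row: rims at (376,177), (376,253) and (376,327). Its centre is at about (0.511, −0.099). Next is the pipette: a vertical approach with an 8° tilt, so the gripper body clears the plunger.

Run:
```python
from h import *
Rg=down(-11)@R.from_euler('y',-8,degrees=True).as_matrix(); print(Rg.round(3))
g=np.array([.5242,.1559,.1077]); tcp=g+.020*Rg[:,2]; print(tcp)
pre=tcp+[0,0,.13]
rel(pre,Rg); T=np.eye(4);T[:3,:3]=Rg;T[:3,3]=pre; rel(tcp,Rg,T)
```

```text
[[ 0.189  0.982 -0.027]
 [ 0.972 -0.191 -0.137]
 [-0.139  0.    -0.99 ]]
[0.52366889 0.15316768 0.08789464]
rel [250.1, 53.5, 23.1] [1.5, -8.0, 20.1] rows>= 6.2
rel [18.1, 0.0, 128.7] [0.0, 0.0, 0.0] rows>= 3.1
```

```bash
python3 -m handwheel '[[[250,53.5,23],[1.5,-8,20.1],-1],[[250,53.5,23],[1.5,-8,20.1],-1],[[250,53.5,23],[1.5,-8,20.1],-1],[[250,53.5,23],[1.5,-8,20.1],-1],[[250,53.5,23],[1.5,-8,20.1],-1],[[250,53.5,23],[1.5,-8,20.1],-1],[[250,53.5,23],[1.5,-8,20.1],-1],[[250,53.5,23],[1.5,-8,20.1],-1],[[250,53.5,23],[1.5,-8,20.1],-1],[[250,53.5,23],[1.5,-8,20.1],-1]]'
python3 - <<'E'
from h import *
T,o=tool(); print(T.round(4),o['q'].round(2))
p,C=cam('wrist'); d=viewer.outline_of(p,'micropipette')[0]
m=d['mask']; print(d['score'],d['rect'].__repr__()); ys=np.nonzero(m.any(1))[0]
for y in ys[::12]: x=np.nonzero(m[y])[0]; print(y,x.min(),x.max(),x.mean().round(1),end=' | ')
a=np.radians(-11); mo=np.array([.766*np.sin(a),-.766*np.cos(a),.643]); cap=np.array([.5125,.0957,.1591])
print('\npred cap, bodyend, grip',proj(p,C,[cap,cap-mo*.024,cap-mo*.08]).round(1).tolist())
im=p['frame'].copy(); np.save('w7.npy',im); 
Rg=down(-11)@R.from_euler('y',-8,degrees=True).as_matrix(); rel([.5237,.1532,.0879],Rg)
E
```

```text
t: 10.52
eef_pos: [0.5227, 0.1516, 0.2159]
tool_rot: [0.045, 0.77, 0.634, -0.057]
contact_force: [-0.3, -1.2, -0.1]
gripper_width: 1.001
[[ 0.1894  0.9814 -0.0308  0.5227]
 [ 0.9713 -0.1919 -0.1404  0.1516]
 [-0.1437 -0.0033 -0.9896  0.2159]
 [ 0.      0.      0.      1.    ]] [-1.06  0.4   0.78  1.87 -0.18  1.06 -0.42]
0.91 [252.8, 191.4, 25.7, 140.5]
123 257 259 258.0 | 135 240 263 251.5 | 147 240 263 251.5 | 159 240 264 252.0 | 171 239 264 251.5 | 183 239 265 252.0 | 195 239 265 252.0 | 207 239 265 252.0 | 219 240 265 252.5 | 231 248 256 252.0 | 243 249 255 252.0 | 255 245 260 252.5 | 
pred cap, bodyend, grip [[253.0, 255.1], [253.0, 227.7], [253.1, 168.8]]
rel [20.9, 0.3, 127.1] [-0.2, 0.2, -0.2] rows>= 3.1
```

The prediction matches the mask (body end about 228, cap about 255, lateral offset 1 px), so I descend and grip.

```bash
python3 -m handwheel '[[[6,0,36],[0,0,0],-1],[[11,0,70],[0,0,0],-1],[[16,0,100],[0,0,0],-1],[[19,0,118],[0,0,0],-1],[[20.5,0,127],[0,0,0],-1],[[20.5,0,127],[0,0,0],-1],[[20.5,0,127],[0,0,0],-1],[[20.5,0,127],[0,0,0],1],[[20.5,0,127],[0,0,0],1],[[20.5,0,127],[0,0,0],1],[[20.5,0,127],[0,0,0],1],[[20.5,0,127],[0,0,0],1],[[20.5,0,127],[0,0,0],1],[[20.5,0,127],[0,0,0],1],[[20.5,0,127],[0,0,0],1],[[20.5,0,127],[0,0,0],1],[[20.5,0,127],[0,0,0],1],[[20.5,0,127],[0,0,0],1]]' 60
python3 - <<'E'
from h import *
T,o=tool(); print(o['gripper_width'],o['torque'].round(2))
a=np.radians(-11); mo=np.array([.766*np.sin(a),-.766*np.cos(a),.643])
rel(T[:3,3]+mo*.11,T[:3,:3]); print((T[:3,:3].T@mo*1e3).round(0))
E
```

```text
t: 12.12
eef_pos: [0.5242, 0.1553, 0.0891]
tool_rot: [0.044, 0.77, 0.634, -0.055]
contact_force: [-1.2, -0.3, 5.3]
gripper_width: 0.283
0.2828814792646856 [ 0.22  0.22 -0.01]
rel [-93.4, -0.0, -58.2] [0.0, 0.0, 0.0] rows>= 2.6
[-849.   -0. -529.]
```

```bash
python3 -m handwheel '[[[-4,0,-3],[0,0,0],1],[[-13,0,-8],[0,0,0],1],[[-25,0,-16],[0,0,0],1],[[-38,0,-24],[0,0,0],1],[[-51,0,-32],[0,0,0],1],[[-64,0,-40],[0,0,0],1],[[-76,0,-47],[0,0,0],1],[[-87,0,-54],[0,0,0],1],[[-95,0,-59],[0,0,0],1],[[-95,0,-59],[0,0,0],1],[[-95,0,-59],[0,0,0],1]]'
python3 - <<'E'
from h import *
T,o=tool(); print(o['gripper_width'],o['torque'].round(2),o['q'].round(2))
# pipette axis in tool frame from current mask
p,C=cam('wrist'); d=viewer.outline_of(p,'micropipette')[0]; m=d['mask']; print(d['score']); ys=np.nonzero(m.any(1))[0]
for y in ys[::8]: x=np.nonzero(m[y])[0]; print(y,x.min(),x.max(),end=' | ')
a=np.radians(-11); mo=np.array([.766*np.sin(a),-.766*np.cos(a),.643]); 
# nominal model: grasp at y=-25 at grasp point 20mm behind TCP
n=np.array([.643*np.sin(a)*-1,.643*np.cos(a),.766]) # upper normal
g=T[:3,3]-.020*T[:3,2]; P=lambda y,z=0:g-mo*(y+.025)+n*z
print('\npred',proj(p,C,[P(-.109),P(-.081,.0125),P(-.081,-.0125),P(.109,.0125),P(.109,-.0125)]).round(1).tolist(),'nozzle',P(.109))
E
```

```text
t: 13.03
eef_pos: [0.5074, 0.0705, 0.1606]
tool_rot: [0.044, 0.77, 0.634, -0.055]
contact_force: [0.7, 0.5, -1.6]
gripper_width: 0.283
0.2826167429510396 [ 0.21 -0.01 -0.03] [-0.94  0.41  0.77  2.01 -0.2   0.89 -0.27]
0.96
51 249 252 | 59 248 253 | 67 248 253 | 75 248 253 | 83 247 254 | 91 245 257 | 99 244 258 | 107 244 257 | 115 244 258 | 123 244 258 | 131 244 257 | 139 243 259 | 147 244 260 | 155 242 261 | 163 239 264 | 171 237 266 | 179 235 268 | 187 234 269 | 195 232 271 | 203 231 273 | 211 231 273 | 219 231 273 | 227 231 273 | 235 230 274 | 243 230 273 | 251 230 275 | 259 230 275 | 267 230 275 | 275 230 275 | 283 230 277 | 291 229 276 | 299 229 276 | 307 229 276 | 315 230 276 | 323 248 258 | 
pred [[251.5, 454.3], [251.4, 394.3], [251.7, 371.0], [251.7, 30.1], [251.9, 60.1]] nozzle [0.52757991 0.17402589 0.09426773]
```

The pipette is firmly held (24.0 mm) and out of the bay, with the nozzle tip near row 49 as predicted. I'll lift it clear and tilt it upright in free space, with the tool pointing sideways toward −y.

```bash
cat >> h.py <<'E'
def fin(phi,ang=58.06):
    a=np.radians(phi); h=np.array([np.cos(a),np.sin(a),0]); d=np.array([0,0,-1.]); s,c=np.sin(np.radians(ang)),np.cos(np.radians(ang))
    return np.c_[s*d-c*h,np.cross(h,d),c*d+s*h]
E
python3 - <<'E'
from h import *
T,o=tool(); Rf=fin(-101); print(Rf.round(3))
g=np.array([.511,-.03,.32]); rel(g+.02*T[:3,2],T[:3,:3]); rel(g+.02*Rf[:,2],Rf)
E
```

```text
[[ 0.101  0.982 -0.162]
 [ 0.519 -0.191 -0.833]
 [-0.849  0.    -0.529]]
rel [-120.5, 22.6, -124.5] [0.0, 0.0, 0.0] rows>= 4.2
rel [-135.8, 22.6, -131.6] [-0.1, -49.9, 0.1] rows>= 7.0
```

```bash
python3 -m handwheel '[[[-18,3,-18],[0,0,0],1],[[-45,8,-45],[0,0,0],1],[[-72,13,-73],[0,0,0],1],[[-98,18,-101],[0,0,0],1],[[-116,21,-119],[0,0,0],1],[[-121,22.6,-124],[0,0,0],1],[[-121,22.6,-125],[0,-5,0],1],[[-123,22.6,-125],[0,-10,0],1],[[-126,22.6,-126],[0,-16,0],1],[[-128,22.6,-127],[0,-22,0],1],[[-130,22.6,-128],[0,-28,0],1],[[-132,22.6,-129],[0,-34,0],1],[[-134,22.6,-130],[0,-40,0],1],[[-135,22.6,-131],[0,-45,0],1],[[-136,22.6,-132],[0,-48,0],1],[[-136,22.6,-132],[0,-50,0],1],[[-136,22.6,-132],[0,-50,0],1],[[-136,22.6,-132],[0,-50,0],1]]'
python3 - <<'E'
from h import *
T,o=tool(); print(T.round(3),o['gripper_width'],o['q'].round(2))
E
```

```text
t: 14.63
eef_pos: [0.5076, -0.0468, 0.3094]
tool_rot: [0.308, 0.674, 0.556, -0.375]
contact_force: [0.0, -0.5, -0.7]
gripper_width: 0.279
[[ 0.099  0.982 -0.163  0.508]
 [ 0.519 -0.191 -0.833 -0.047]
 [-0.849 -0.002 -0.528  0.309]
 [ 0.     0.     0.     1.   ]] 0.2791740075718613 [-1.15  0.63  0.95  1.85  0.43  1.37 -0.56]
```

Run:
```python
from h import *
T,o=tool(); g=T[:3,3]-.02*T[:3,2]; t=[.849,0,.529]; ax=T[:3,:3]@t; nz=g+.134*ax; print('model grasp',g.round(4),'axis',ax.round(3),'nozzle',nz.round(4))
ims=[]
for n in ['scene','wrist']:
    p,C=cam(n)
    pr=proj(p,C,[nz,g-.084*ax,[.511,-.099,.067]])
    print(n,'pred noz,cap,rim',pr.round(1).tolist())
    for d in viewer.outline_of(p,'micropipette')[:1]:
        m=d['mask']; yx=np.argwhere(m); c=yx.mean(0)[::-1]; print(d['score'],np.round(d['rect'],1))
        vx,vy,x0,y0=cv2.fitLine(yx[:,::-1].astype(np.float32),2,0,.01,.01).ravel(); print('line',vx,vy,x0,y0,'pred dir',(pr[0]-pr[1])/np.linalg.norm(pr[0]-pr[1]))
        ys=np.nonzero(m.any(1))[0]; print([(int(y),int(np.nonzero(m[y])[0].min()),int(np.nonzero(m[y])[0].max())) for y in list(ys[:3])+list(ys[-16::3])])
    ims.append(p['frame'])
s=ims[0]; x,y=[int(v) for v in (260,190)]
save('f1',np.hstack([cv2.resize(s[y-80:y+70,x-60:x+60],(400,500),interpolation=2),cv2.resize(ims[1][100:300,160:320],(400,500),interpolation=2)]))
```

```text
model grasp [ 0.5109 -0.0302  0.32  ] axis [-0.003 -0.    -1.   ] nozzle [ 0.5106 -0.0302  0.186 ]
scene pred noz,cap,rim [[253.4, 166.0], [255.1, 92.8], [266.3, 211.7]]
0.82 [252.9 124.2   7.2  60. ]
line 0.032212004 -0.9994811 254.71129 120.87664 pred dir [-0.023567    0.99972226]
[(93, 254, 256), (94, 254, 257), (95, 254, 256), (139, 251, 257), (142, 252, 255), (145, 252, 255), (148, 252, 254), (151, 253, 253), (154, 253, 253)]
wrist pred noz,cap,rim [[251.0, 43.2], [251.5, 453.6], [265.2, -1.3]]
0.85 [253.1 187.8  47.6 274.3]
line 0.009849941 0.9999515 252.09297 222.92564 pred dir [-0.00106392 -0.99999943]
[(50, 249, 251), (51, 248, 252), (52, 248, 252), (309, 229, 277), (312, 229, 277), (315, 229, 277), (318, 229, 277), (321, 236, 270), (324, 249, 257)]
```

View pics/f1.png

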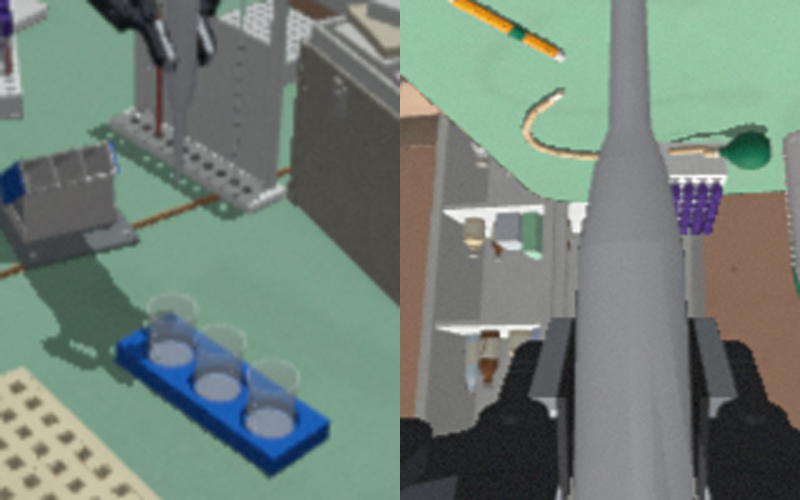

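The tip is visible in the scene at about (254,163) and in the wrist view at (250,50), with the axis vertical within about 0.5°. I'll move over the beaker 4 cm high and re-measure there.

```bash
python3 -m handwheel '[[[-9,3,14],[0,0,0],1],[[-20,7,32],[0,0,0],1],[[-31,11,50],[0,0,0],1],[[-36,13,58],[0,0,0],1],[[-27,13.2,63],[0,0,0],1],[[-10,13.2,73],[0,0,0],1],[[10,13.2,86],[0,0,0],1],[[24,13.2,95],[0,0,0],1],[[31,13.2,99],[0,0,0],1],[[31,13.2,99],[0,0,0],1],[[31,13.2,99],[0,0,0],1]]'
python3 - <<'E'
from h import *
from scipy.optimize import least_squares
T,o=tool(); g=T[:3,3]-.02*T[:3,2]; ax=T[:3,:3]@[.849,0,.529]; nz=g+.134*ax; print('model nozzle',nz.round(4),'axis',ax.round(3))
ims=[]
for n in ['scene','top','wrist']:
    p,C=cam(n); print(n,'pred noz,cap,rim',proj(p,C,[nz,g-.084*ax,[.511,-.099,.067]]).round(1).tolist())
    for t in ['micropipette','stray_beaker']:
        for d in viewer.outline_of(p,t)[:2]:
            m=d['mask']; ys=np.nonzero(m.any(1))[0]; print(t,d['score'],np.round(d['rect'],1),[(int(y),int(np.nonzero(m[y])[0].min()),int(np.nonzero(m[y])[0].max())) for y in list(ys[:2])+list(ys[-8::3])])
    ims.append(p['frame'])
s=ims[0]
save('f2',np.hstack([cv2.resize(s[170:250,235:299],(400,500),interpolation=2),cv2.resize(ims[2][0:160,190:318],(400,500),interpolation=2)]))
E
```

```text
t: 15.75
eef_pos: [0.508, -0.1158, 0.2317]
tool_rot: [0.308, 0.674, 0.556, -0.375]
contact_force: [0.1, -1.5, -1.4]
gripper_width: 0.284
model nozzle [ 0.511  -0.0992  0.1082] axis [-0.002 -0.001 -1.   ]
scene pred noz,cap,rim [[266.9, 200.4], [270.2, 131.5], [266.3, 211.7]]
micropipette 0.78 [266.2 161.5   8.8  63.8] [(131, 270, 271), (132, 269, 271), (185, 267, 267), (188, 267, 267), (191, 267, 267)]
stray_beaker 0.58 [265.4 216.6  13.1  22.9] [(207, 263, 269), (208, 260, 271), (222, 258, 272), (225, 258, 272), (228, 261, 270)]
top pred noz,cap,rim [[284.1, 193.9], [292.8, 182.5], [282.8, 195.5]]
wrist pred noz,cap,rim [[251.5, 44.6], [252.0, 454.1], [251.4, -5.1]]
micropipette 0.62 [253.3 187.4  46.7 274.4] [(50, 250, 250), (51, 249, 252), (317, 229, 277), (320, 230, 276), (323, 243, 263)]
stray_beaker 0.7 [252.5  12.8  64.7  25.5] [(0, 220, 281), (1, 220, 281), (18, 229, 270), (21, 234, 266), (24, 240, 258)]
stray_beaker 0.42 [277.1  40.   49.2  76.8] [(0, 282, 292), (1, 282, 293), (70, 255, 292), (73, 258, 287), (76, 265, 281)]
```

View pics/f2.png

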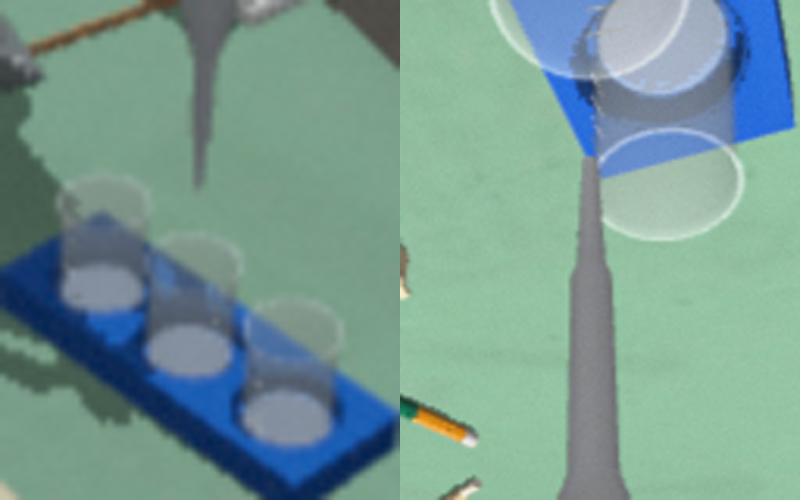

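The tip is at scene (266.8,200.1) and wrist (251.4,50.5). The rim of the beaker below it is centred at scene (265.9,210.3), with its near edge at wrist (251,25). I'll triangulate both.

Run:
```python
from h import *
from scipy.optimize import least_squares
T,o=tool(); g=T[:3,3]-.02*T[:3,2]; ax=T[:3,:3]@[.849,0,.529]
ps,Cs=cam('scene'); pw,Cw=cam('wrist')
f=lambda X:np.r_[(proj(ps,Cs,X)[0]-[266.8,200.1])*1.0,(proj(pw,Cw,X)[0]-[251.4,50.0])*.5]
r=least_squares(f,[.511,-.099,.11]); print('tip',r.x.round(4),r.fun.round(2))
print('rim scene',atz(ps,Cs,265.9,210.3,.067).round(4))
b=np.array([.511,-.0995,.067])
th=np.linspace(0,2*np.pi,73); 
for y in (-.102,-.1,-.098):
    q=proj(pw,Cw,np.c_[.511+.0225*np.cos(th),y+.0225*np.sin(th),0*th+.067]); print(y,'rim bottom row',q[:,1].max().round(1),'x',q[:,0].mean().round(1))
    q=proj(ps,Cs,np.c_[.511+.0225*np.cos(th),y+.0225*np.sin(th),0*th+.067]); print('  scene rim box',q.min(0).round(1),q.max(0).round(1))
```

```text
tip [ 0.5103 -0.1006  0.1108] [ 0.18 -0.05 -0.08 -0.03]
rim scene [ 0.5139 -0.093   0.067 ]
-0.102 rim bottom row 26.5 x 253.2
  scene rim box [259.1 207.4] [274.7 217.3]
-0.1 rim bottom row 24.3 x 252.6
  scene rim box [258.7 207.1] [274.3 217. ]
-0.098 rim bottom row 22.1 x 252.1
  scene rim box [258.3 206.7] [273.9 216.6]
```

The tip is at (0.510, −0.100, 0.110) and the beaker axis at (0.511, −0.100), centred within 1–2 mm. I lower it 22.5 mm and let it settle.

```bash
python3 -m handwheel '[[[3,0,2],[0,0,0],1],[[8,0,5],[0,0,0],1],[[14,0,8.5],[0,0,0],1],[[18,0,11],[0,0,0],1],[[19,0,12],[0,0,0],1],[[19,0,12],[0,0,0],1],[[19,0,12],[0,0,0],1],[[19,0,12],[0,0,0],1],[[19,0,12],[0,0,0],1],[[19,0,12],[0,0,0],1]]'
python3 - <<'E'
from h import *
T,o=tool(); g=T[:3,3]-.02*T[:3,2]; ax=T[:3,:3]@[.849,0,.529]; nz=g+.134*ax; print('model nozzle',nz.round(4),'axis',ax.round(3),abs(o['joint_vel']).max(),o['gripper_width'])
p,C=cam('scene'); print('pred noz',proj(p,C,nz).round(1))
for t in ['beaker_left']:
    for d in viewer.outline_of(p,t)[:4]: print(round(d['score'],2),np.round(d['rect'],1))
save('f3',np.hstack([cv2.resize(p['frame'][170:250,235:299],(400,500),interpolation=2),cv2.resize(cam('wrist')[0]['frame'][0:160,190:318],(400,500),interpolation=2)]))
E
```

```text
t: 17.13
eef_pos: [0.5077, -0.1163, 0.2093]
tool_rot: [0.308, 0.675, 0.556, -0.375]
contact_force: [0.3, -1.1, -0.7]
gripper_width: 0.286
model nozzle [ 0.5109 -0.0997  0.0859] axis [-0.001  0.    -1.   ] 0.0019335868121513357 0.2862669469306292
pred noz [[266.6 206.7]]
0.51 [252.2 207.4  12.9  22.7]
```

View pics/f3.png

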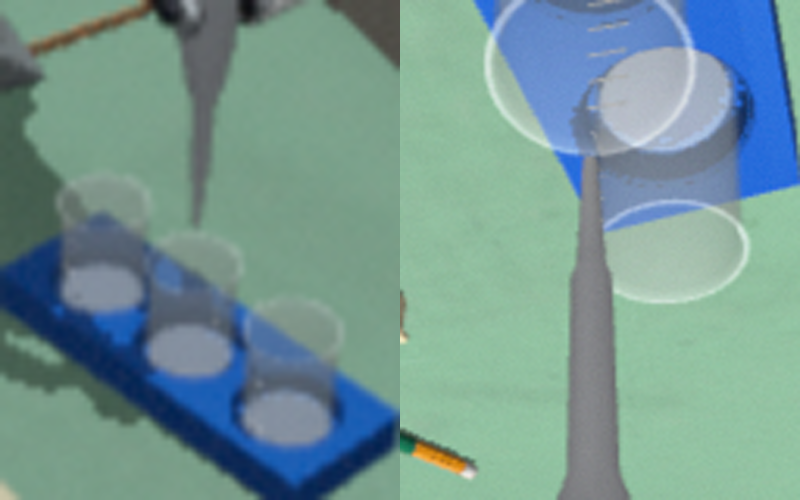

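The tip is at scene (266.7,206.5) against a predicted (266.6,206.7), just above and centred over the middle beaker's rim. All three beakers are standing, so I hand in.

```bash
python3 -c "
from station import bot; print(bot.hand_in())"
```

```text
the job is handed in; nothing more can be done
None
```

I seated and released the stray beaker in the rack's middle seat, then drew the pipette out along its bay. I turned it upright and handed in at 17 s, still holding it over that beaker.

**Last checks:**
- **Nozzle position:** it is about (0.511, −0.100, 0.086), and the beaker axis is at (0.511, −0.100). That puts the tip about 19–21 mm above the rim and within 1–2 mm of centre.
- **Hold:** the pipette's axis is vertical to within about 0.5° and the arm is still. The gripper opening is about 24 mm, and the forces are near zero.
- **Beakers:** all three stand in one row in the last picture.

**Disagreements:**
- The wrist camera put the nozzle tip about 6 pixels off the held-pipette model, roughly 2.5 mm higher. The scene camera matched the model, and I set the final height between the two.
- In the last scene picture the outline network reported only one of the three beakers, so I checked them by eye.
- I viewed 12 pictures, two over the budget of 10.

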